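Lay down the row of dose-round tabs

ROBOT

A 6-joint arm with a two-finger parallel gripper is mounted at the origin on the work surface. World frame = base frame: x ahead of the robot, y to its left, z up, the work surface at z = 0. Lengths are in m, angles in rad, forces in N, time in s.
With the tool pointing down it reaches from about 0.425 to 0.95 m from the base axis. Payload 3.5 kg.
Tool frame: the origin (TCP) lies between the finger pads; the fingertips stand 14 mm ahead of it and the grasp point (between the pads) lies 5 mm behind it (ctrl.tip_extent is the distance from the TCP to the fingertips, in m); x points along the fingers, z is the direction in which the jaws open and shut, and the axes are right-handed (so a half turn about x gives the same grasp; the last joint's range is limited). The gripper opens to 85 mm and grips with 20 to 120 N. Pads are 22 mm wide; open, the fingers measure 114 mm over their backs; the gripper's body (76 mm by 85 mm) begins 54 mm behind the grasp point. The pads swing forward as they close: fully open they stand 13 mm farther back than shut.
Start: joints at [1.102, 0.286, 1.577, -0, 1.279, -0.15], TCP at [0.212, 0.641, 0.245] pointing down, gripper open.
Joint ranges: [-2.77, 2.77], [-0.9, 2.22], [0.21, 2.48], [-1.53, 4.67], [0.24, 2.81], [-2.84, 2.84]. Speed limits (rad/s): [2.79, 2.79, 3.14, 3.14, 3.14, 3.14].

INTERFACE

Orientations are given as a unit quaternion [x, y, z, w].
In Python, from plant import ctrl gives the robot as it stands.
- The arm moves only by the tool move_arm, never from a script. Its argument "commands" is one flat list of numbers, 4 for each row, row after row: the shift along the tool's x, y, z in units of 25 mm (1.0 is 25 mm), then the turn about the tool's x in units of 5 degrees (1.0 is 5 degrees). A call has 1 to 20 rows; each row shifts and turns the commanded pose from where the row before left it, along the tool's axes as they then stand; what a row does not reach is not made up. A row lasts 1/8 s, in which the tool goes at most 62.5 mm and 10.7 degrees, less where a joint would pass 70% of its speed; a pose out of reach is approached as far as the arm can. A call is refused whole if a number of a shift passes 1 or a number of a turn 1, either way. A call with a gripper value outside its range is refused whole. "jaw" is the finger opening in mm, from 0 to 85.4, set as the call begins (left out, the last holds). The fingers move at their own pace and stop on an object; "force" is the grip in N (left out, the last holds). Time passes only in rows, so rows that do not move let the fingers close. It gives the time, the measured TCP pose, the force and the opening at its end, in the units of the state.
- ctrl.get_state(): the state, without advancing time (a new reading comes with each control period).
- ctrl.read_camera(name): name is "side" or "top"; returns the picture (420x560x3 uint8, red, green, blue); there is no depth.
- ctrl.get_calibration(name): a dict with "camera_matrix" (3x3 intrinsics, pixels), "camera_from_world" (4x4, takes a point from world to camera coordinates). Camera axes: x right, y down, z forward; pixel columns grow to the right and rows downward; lengths in m; the calibration is good to about 2 mm. A picture is of the moment at which its call begins. get_calibration takes no time and is no camera call.
- ctrl.sign_off(): hands the job in, once; it reports no verdict.
The state is a dict: "time": time; "qpos": joint angles; "dq": joint speeds; "joint_efforts": joint torques, N m; "eef_pos": TCP position; "tcp_rot": TCP orientation; "contact_force": force on the tool from outside, world axes, zero at the start; "wrist_torque": the same for the moment, N m; "opening": opening from 0.0 (shut) to 1.0 (fully open).
Only numpy, scipy, OpenCV 4.12 (cv2) and the standard library are available. Lean on these libraries where they do the work, as an engineer would, in place of code of your own. Each camera call takes 0.05 s, during which the arm holds its last target.

TASK

Mark the dose round as dispensed: bring the fingertips down at the green dot on the blue board, then run them gently along the curved row in one low pass, staying over the row, so that the five white tabs tip over one after another, away from the green dot, and lie down. Rise clear before the red tab and leave it standing. Do not grasp or press hard on anything, do not shift the board, and leave the jar, tape roll, carton and stamp where they are.

Things in the scene. Friction and masses are not known exactly. Their poses are not given: they have to be found in the camera images.
- board: blue board lying loose on the desk, 150 mm (its x) by 320 mm (its y), 10 mm thick, 0.7 to 1.2 kg; origin at the centre of its underside, z up. Along a pale printed arc, clockwise seen from above (from its +y end to its -y end), come a green dot, five white tabs and a red tab, at 0, 50, 92, 134, 176, 218 and 288 mm of arc length
- green_dot (a point): centre of the flat green dot, 24 mm across, printed on the board's top (10 mm above the desk) at the start of the row
- arc_centre (a point): centre of the row's arc (radius 160 mm), at the height of the board's top, 120 mm from the board's origin along its -x, off the board; nothing is there
- red_tab (a joint): hinge angle (rad) of the red tab, like the white ones; it stands near 0 at the start and is to be left standing (below 0.35)
- red_foot (a point): hinge of the red tab, 70 mm of arc beyond foot5
- tab1 (a joint): hinge angle (rad) of white tab 1 from the green dot: 0 upright, negative leaning towards the dot (starts at -0.35 to 0.05), positive tipped over along the row away from the dot, stops at -0.5 and 1.45 (flat); counts as laid down above 0.8. Plate 25 mm wide across the row, 3 mm thick, reaching 34 mm from its hinge. About 1 N at the fingertip tips it; friction holds it where it is left
- foot1 (a point): hinge of white tab 1: middle of the tab's lower edge, 14 mm above the desk (4 mm above the board); the steel hinge knuckles beside it rise to 18 mm above the desk. A fingertip moving along the row with its end 22 to 30 mm above the desk pushes the tab over and then passes over it
- tab2 (a joint): hinge angle (rad) of white tab 2 from the green dot: 0 upright, negative leaning towards the dot (starts at -0.35 to 0.05), positive tipped over along the row away from the dot, stops at -0.5 and 1.45 (flat); counts as laid down above 0.8. Plate 25 mm wide across the row, 3 mm thick, reaching 34 mm from its hinge. About 1 N at the fingertip tips it; friction holds it where it is left
- foot2 (a point): hinge of white tab 2: middle of the tab's lower edge, 14 mm above the desk (4 mm above the board); the steel hinge knuckles beside it rise to 18 mm above the desk. A fingertip moving along the row with its end 22 to 30 mm above the desk pushes the tab over and then passes over it
- tab3 (a joint): hinge angle (rad) of white tab 3 from the green dot: 0 upright, negative leaning towards the dot (starts at -0.35 to 0.05), positive tipped over along the row away from the dot, stops at -0.5 and 1.45 (flat); counts as laid down above 0.8. Plate 25 mm wide across the row, 3 mm thick, reaching 34 mm from its hinge. About 1 N at the fingertip tips it; friction holds it where it is left
- foot3 (a point): hinge of white tab 3: middle of the tab's lower edge, 14 mm above the desk (4 mm above the board); the steel hinge knuckles beside it rise to 18 mm above the desk. A fingertip moving along the row with its end 22 to 30 mm above the desk pushes the tab over and then passes over it
- tab4 (a joint): hinge angle (rad) of white tab 4 from the green dot: 0 upright, negative leaning towards the dot (starts at -0.35 to 0.05), positive tipped over along the row away from the dot, stops at -0.5 and 1.45 (flat); counts as laid down above 0.8. Plate 25 mm wide across the row, 3 mm thick, reaching 34 mm from its hinge. About 1 N at the fingertip tips it; friction holds it where it is left
- foot4 (a point): hinge of white tab 4: middle of the tab's lower edge, 14 mm above the desk (4 mm above the board); the steel hinge knuckles beside it rise to 18 mm above the desk. A fingertip moving along the row with its end 22 to 30 mm above the desk pushes the tab over and then passes over it
- tab5 (a joint): hinge angle (rad) of white tab 5 from the green dot: 0 upright, negative leaning towards the dot (starts at -0.35 to 0.05), positive tipped over along the row away from the dot, stops at -0.5 and 1.45 (flat); counts as laid down above 0.8. Plate 25 mm wide across the row, 3 mm thick, reaching 34 mm from its hinge. About 1 N at the fingertip tips it; friction holds it where it is left
- foot5 (a point): hinge of white tab 5: middle of the tab's lower edge, 14 mm above the desk (4 mm above the board); the steel hinge knuckles beside it rise to 18 mm above the desk. A fingertip moving along the row with its end 22 to 30 mm above the desk pushes the tab over and then passes over it
- pill_jar: amber jar with white cap, 38 mm across, 58 mm tall, standing on the board in the hollow of the arc, its axis at least 75 mm inside the row; origin at the centre of its underside; to be left alone
- tape_roll: yellow tape roll lying flat on the desk beyond the outer side of the arc, 80 mm across, 19 mm high; origin at the centre of its underside; to be left alone
- carton: white medicine carton with orange band, 45 x 85 x 30 mm, lying on the desk beyond the board's hollow side; origin at the centre of its underside; to be left alone
- stamp: hand stamp, black foot 30 x 50 mm with a wooden handle, 59 mm tall in all, standing on the desk off the red-tab end of the board; origin at the centre of its underside; to be left alone

How it is judged:
On the way, in this order (a step that is already met when the one before it is completed fails the run):
1. the fingertips come down at the green dot (within 45 mm of it to the side, low over the board) (horizontal distance between the grasp point and green_dot below 0.045 m and height (world z) of the grasp point below 0.085 m), for 0.1 s.
2. white tab 1 is laid down (beyond 0.8 rad) (value of joint tab1 above 0.8 rad), for 0.05 s.
3. white tab 2 is laid down (beyond 0.8 rad) (value of joint tab2 above 0.8 rad), for 0.05 s.
4. white tab 3 is laid down (beyond 0.8 rad) (value of joint tab3 above 0.8 rad), for 0.05 s.
5. white tab 4 is laid down (beyond 0.8 rad) (value of joint tab4 above 0.8 rad), for 0.05 s.
6. white tab 5 is laid down (beyond 0.8 rad) (value of joint tab5 above 0.8 rad), for 0.05 s.
At the end, for the whole second after the job is handed in: all five white tabs lie beyond 0.8 rad, the red tab stands (below 0.35 rad), the board is within 15 mm and the jar, roll, carton and stamp are upright and within 20 mm of where they started (value of joint each of tab1, tab2, tab3, tab4, tab5 above 0.8 rad and value of joint red_tab below 0.35 rad and distance of board from where it was at the start of the episode below 0.015 m and linear speed of board below 0.02 m/s and distance of each of pill_jar, tape_roll, carton, stamp from where it was at the start of the episode below 0.02 m and angle between each of pill_jar, tape_roll, carton, stamp's own z axis and vertical below 0.2 rad); the robot touches nothing.
It fails at once if the red tab is tipped (0.35 rad or more) (value of joint red_tab above 0.35 rad).
It fails at once if between laying the first and the last white tab, the fingers rise more than about 60 mm off the tabs' row or stray more than 50 mm to its side (value of joint tab1 above 0.8 rad and value of joint tab5 below 0.8 rad and (height (world z) of the grasp point above 0.11 m or horizontal distance between the grasp point and arc_centre above 0.21 m or horizontal distance between the grasp point and arc_centre below 0.11 m)).
It fails at once if the fingers press or squeeze the board or its tabs with more than 15 N (contact force between the fingers and board above 15 N).
It fails at once if the board is shifted by more than 15 mm, lifted or tilted (distance of board from where it was at the start of the episode above 0.015 m or angle between board's own z axis and vertical above 0.05 rad).
It fails at once if the jar, tape roll, carton or stamp is moved by more than 20 mm or knocked over (distance of any of pill_jar, tape_roll, carton, stamp from where it was at the start of the episode above 0.02 m or angle between any of pill_jar, tape_roll, carton, stamp's own z axis and vertical above 0.3 rad).
It also fails if it takes over 45 s, if anything falls off the work surface, if the arm or the gripper's body presses on something with over 40 N, if the wrist force passes 120 N, or if a joint passes its speed limit or range.

## Working session

There is one attempt and no reset: what is moved stays moved. The work goes in short steps, Python scripts to look and compute and a tool call to move; the robot and the scene stay as the last step left them, time stands still between calls to the robot, and variables do not carry over. Pictures are saved under pics/ and viewed, and the job is handed in when it is done.

Besides the shell and the picture viewer there is one more tool, called after "Call:" as name(argument=value, ...) on one line, values as JSON. move_arm: Moves the arm, as the interface text tells. Its arguments: {"type":"object","properties":{"commands":{"type":"array"},"jaw":{"type":"number"},"force":{"type":"number"}},"required":["commands"]}

```bash
mkdir -p pics; ls
python3 - <<'E'
from plant import ctrl
import cv2,numpy as np
for n in("top","side"):
    im=ctrl.read_camera(n); cv2.imwrite(f"pics/{n}0.png",im[:,:,::-1]); np.save(f"pics/{n}0.npy",im)
    c=ctrl.get_calibration(n); print(n,np.round(c["camera_matrix"],1).tolist(),np.round(c["camera_from_world"],3).tolist())
s=ctrl.get_state();print(s, ctrl.tip_extent)
E
```

```text
pics
top [[432.4, 0.0, 282.8], [0.0, 432.4, 209.1], [0.0, 0.0, 1.0]] [[-0.027, -0.999, -0.022, 0.03], [-0.998, 0.028, -0.056, 0.566], [0.056, 0.02, -0.998, 0.715], [0.0, 0.0, 0.0, 1.0]]
side [[393.0, 0.0, 282.9], [0.0, 393.0, 213.6], [0.0, 0.0, 1.0]] [[-0.926, -0.378, -0.013, 0.532], [-0.205, 0.528, -0.824, 0.128], [0.318, -0.76, -0.567, 0.636], [0.0, 0.0, 0.0, 1.0]]
{'time': 0.1, 'qpos': array([ 1.10203807e+00,  2.87122388e-01,  1.57803801e+00,  8.23962729e-06,
        1.27862453e+00, -1.50004218e-01]), 'dq': array([ 0.00244401, -0.00110348, -0.00453649,  0.00109594,  0.00255585,
        0.00017918]), 'joint_efforts': array([ 6.94798655e-04, -4.07297623e+01, -2.93698364e+01, -1.63105110e-04,
        3.42771164e-03,  6.59439820e-06]), 'eef_pos': array([0.21124536, 0.64049075, 0.24405125]), 'tcp_rot': array([-0.41466336,  0.57370509,  0.41395797,  0.5723247 ]), 'contact_force': array([ 0.66783238, -0.72981638,  0.06742904]), 'wrist_torque': array([0.03885535, 0.03053088, 0.02742596]), 'opening': 0.9982702955670589} 0.014
```

View pics/top0.png

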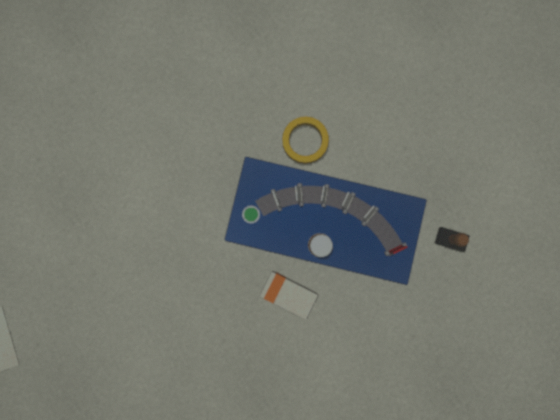

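View pics/side0.png

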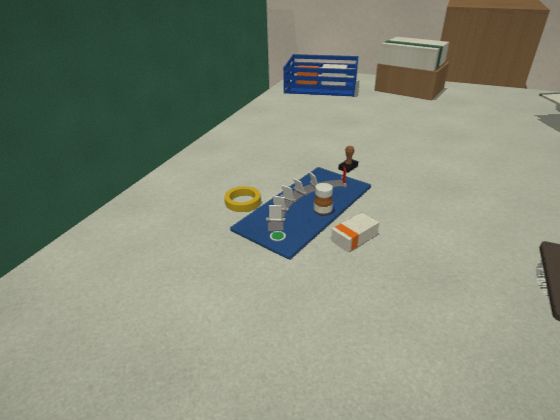

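The top view shows the green dot near pixel (251,214), the row arching right to the red tab at (397,249), the jar at (321,245) and the board corners at about (246,157), (426,199), (408,283) and (226,241). Next I'll measure the poses.

```bash
cat > h.py <<'E'
import numpy as np,cv2
from plant import ctrl
def ray(n,uv,z):
    c=ctrl.get_calibration(n);K=np.array(c["camera_matrix"]);T=np.array(c["camera_from_world"])
    R=T[:3,:3];o=-R.T@T[:3,3]
    uv=np.atleast_2d(uv).astype(float)
    d=(R.T@np.linalg.inv(K)@np.c_[uv,np.ones(len(uv))].T).T
    return o+d*((z-o[2])/d[:,2])[:,None]
def proj(n,P):
    c=ctrl.get_calibration(n);K=np.array(c["camera_matrix"]);T=np.array(c["camera_from_world"])
    p=(T[:3,:3]@np.atleast_2d(P).T).T+T[:3,3];q=(K@p.T).T
    return q[:,:2]/q[:,2:]
E
python3 - <<'E'
from h import *
a=np.load("pics/top0.npy");h=cv2.cvtColor(a,cv2.COLOR_RGB2HSV)
b=cv2.inRange(h,(100,120,40),(125,255,255))
cs,_=cv2.findContours(b,0,1);c=max(cs,key=cv2.contourArea)
hull=cv2.convexHull(c)
w=ray("top",hull[:,0,:],0.01)[:,:2]
r=cv2.minAreaRect(w.astype(np.float32));print(r)
box=cv2.boxPoints(r);print(box)
def dot(n,a):
    h=cv2.cvtColor(a,cv2.COLOR_RGB2HSV)
    g=cv2.inRange(h,(50,120,60),(80,255,255))
    k,l,s,ce=cv2.connectedComponentsWithStats(g)
    for i in range(1,k):
        if 40<s[i,4]<1000: print(n,s[i],ce[i],ray(n,ce[i],0.01)[0])
dot("top",a); dot("side",np.load("pics/side0.npy"))
# pose
o=np.array(r[0]); e=[box[1]-box[0],box[2]-box[1]]
e=max(e,key=np.linalg.norm);e=e/np.linalg.norm(e)
if e[1]<0:e=-e   # board +y
X=np.array([e[1],-e[0]]);print("o",o,"Y",e,"X",X)
C=o-.12*X;print("centre",C)
for n,z in (("top",.01),):
    g=ray(n,[[250.9,214.2]],z)[0,:2];print("dot bd",(g-o)@X,(g-o)@e,np.linalg.norm(g-C))
for s in [0,50,92,134,176,218,288]:
    th=.9-s/160;p=C+.16*(np.cos(th)*X+np.sin(th)*e);print(s,p,np.linalg.norm(p),proj("top",[*p,.014]).round(1),proj("side",[*p,.014]).round(1))
vis=cv2.resize(a[140:320,200:490],None,fx=2.7,fy=2.7,interpolation=cv2.INTER_CUBIC)
for s in range(0,289,2):
    th=.9-s/160;p=C+.16*(np.cos(th)*X+np.sin(th)*e);q=(proj("top",[*p,.01])[0]-[200,140])*2.7
    cv2.circle(vis,tuple(int(v) for v in q),4 if s in(0,50,92,134,176,218,288) else 1,(255,0,255),-1)
cv2.imwrite("pics/v1.png",vis[:,:,::-1])
sd=np.load("pics/side0.npy")[130:260,210:400];cv2.imwrite("pics/v2.png",cv2.resize(sd,None,fx=4,fy=4,interpolation=cv2.INTER_CUBIC)[:,:,::-1])
E
```

```text
((0.5468281507492065, -0.057327717542648315), (0.31329867243766785, 0.14410848915576935), 74.84239959716797)
[[ 0.43632075 -0.18968688]
 [ 0.57541573 -0.22736765]
 [ 0.6573355   0.07503144]
 [ 0.5182406   0.11271222]]
top [246 209  11  11  89] [250.65168539 213.92134831] [0.56009643 0.0689999  0.01      ]
side [272 232  11   7  60] [277.26666667 235.23333333] [0.55878083 0.06793592 0.01      ]
o [ 0.54682815 -0.05732772] Y [0.26147506 0.96521026] X [ 0.96521026 -0.26147506]
centre [ 0.43100292 -0.02595071]
dot bd -0.020587791072048982 0.12487523275504499 0.1596139416051052
0 [0.55977168 0.06901564] 0.5640101925083603 [[250.4 214. ]] [[276.5 233.8]]
50 [0.58273146 0.02482774] 0.5832601253789714 [[276.1 199.8]] [[274.6 218.9]]
92 [ 0.59071068 -0.01628462] 0.5909351033106905 [[300.1 194.4]] [[278.8 207.6]]
134 [ 0.58774808 -0.05805922] 0.5906087375399663 [[324.8 195.4]] [[287.4 198. ]]
176 [ 0.57404664 -0.09763401] 0.5822902597043572 [[348.5 202.8]] [[299.6 190.4]]
218 [ 0.55054506 -0.13229768] 0.566217751175431 [[369.6 216.1]] [[314.4 185. ]]
288 [ 0.49422914 -0.17292842] 0.5236092840992614 [[395.2 248.9]] [[342.9 181.2]]
```

View pics/v1.png

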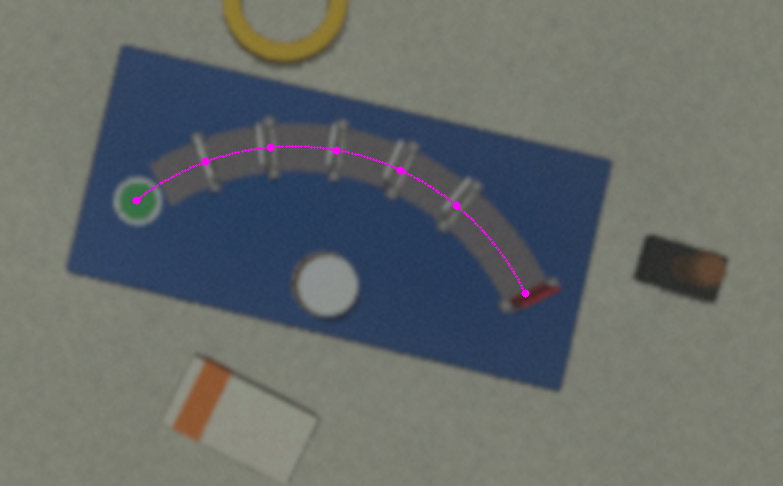

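View pics/v2.png

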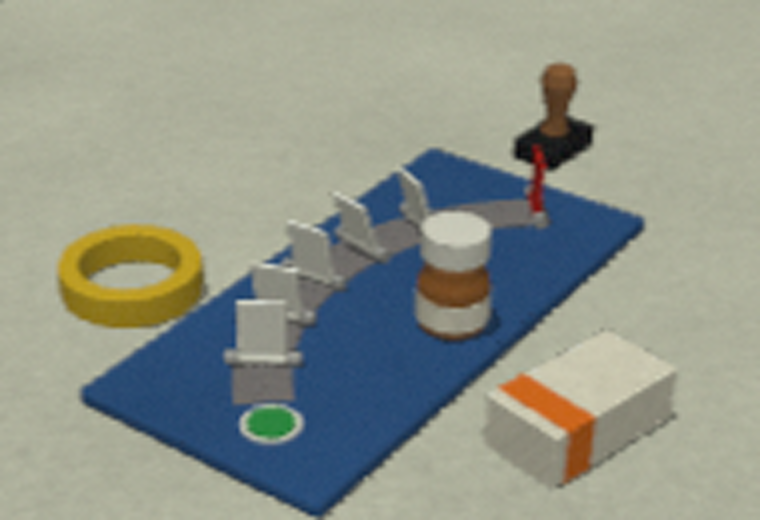

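```bash
cat >> h.py <<'E'
from scipy.spatial.transform import Rotation as Ro
Y=np.array([0.26147506,0.96521026]);X=np.array([Y[1],-Y[0]]);C=np.array([0.43100292,-0.02595071])
def arc(s):
    th=.9-s/160;return C+.16*(np.cos(th)*X+np.sin(th)*Y)
def tan(s):
    th=.9-s/160;return np.sin(th)*X-np.cos(th)*Y
def rep(target,s=None):
    st=ctrl.get_state();R=Ro.from_quat(st["tcp_rot"]).as_matrix()
    d=np.array(target)-st["eef_pos"];print("t",st["time"],"eef",st["eef_pos"].round(4),"F",st["contact_force"].round(2),"open",round(st["opening"],3),"q",st["qpos"].round(3))
    print("axes x",R[:,0].round(3),"y",R[:,1].round(3),"z",R[:,2].round(3));print("shift units",(R.T@d/.025).round(3))
    p=st["eef_pos"][:2]-C;th=np.arctan2(p@Y,p@X);print("s now",round((.9-th)*160,1),"r",round(np.linalg.norm(p)*1e3,1))
    if s is not None:
        t=np.r_[tan(s),0];print("turn for y->tangent units",np.degrees(np.arctan2(t@R[:,2],t@R[:,1]))/5)
E
python3 - <<'E'
from h import *
rep([*arc(-4),.2],-4)
E
```

```text
t 0.1 eef [0.2112 0.6405 0.2441] F [ 0.67 -0.73  0.07] open 0.998 q [ 1.102  0.287  1.578  0.     1.279 -0.15 ]
axes x [-0.001 -0.002 -1.   ] y [-0.95   0.313  0.   ] z [ 0.313  0.95  -0.002]
shift units [  1.793 -20.271 -17.244]
s now -200.6 r 701.7
turn for y->tangent units -29.220888411563344
```

Call:
move_arm(commands=[0.08,-0.96,-0.82,0,0.08,-0.96,-0.82,0,0.08,-0.96,-0.82,0,0.08,-0.96,-0.82,0,0.08,-0.96,-0.82,0,0.08,-0.96,-0.82,0,0.08,-0.96,-0.82,0,0.08,-0.96,-0.82,0,0.08,-0.96,-0.82,0,0.08,-0.96,-0.82,0,0.08,-0.96,-0.82,0,0.08,-0.96,-0.82,0,0.08,-0.96,-0.82,0,0.08,-0.96,-0.82,0,0.08,-0.96,-0.82,0,0.08,-0.96,-0.82,0,0.08,-0.96,-0.82,0,0.08,-0.96,-0.82,0,0.08,-0.96,-0.82,0,0.08,-0.96,-0.82,0], jaw=0, force=20)

```text
time: 2.6
eef_pos: [0.5389, 0.1003, 0.2047]
tcp_rot: [-0.414, 0.573, 0.414, 0.573]
contact_force: [-0.3, 0.4, -0.0]
opening: 0.003
```

Call:
move_arm(commands=[0,-0.5,-0.4,0,0,-0.5,-0.4,0,0,0,0,0.97,0,0,0,0.97,0,0,0,0.97,0,0,0,0.97,0,0,0,0.97,0,0,0,0.97,0,0,0,0.96,0,0,0,0,0,0,0,0])

```text
time: 3.98
eef_pos: [0.5563, 0.0746, 0.2053]
tcp_rot: [-0.23, 0.669, 0.23, 0.669]
contact_force: [-0.4, 0.7, 1.1]
opening: -0.001
```

Run:
```python
from h import *
rep([*arc(-4),.09],-4)
for n in("top","side"):
    im=ctrl.read_camera(n); cv2.imwrite(f"pics/{n}1.png",im[:,:,::-1])
print(proj("side",ctrl.get_state()["eef_pos"]-[0,0,.014]))
```

```text
t 3.975 eef [0.5563 0.0746 0.2053] F [-0.38  0.69  1.06] open -0.001 q [-0.047  0.074  1.896  0.     1.172 -0.709]
axes x [-0.  0. -1.] y [-0.615  0.789  0.   ] z [ 0.789  0.615 -0.   ]
shift units [ 4.613 -0.103 -0.024]
s now -6.6 r 160.6
turn for y->tangent units -35.98292037019408
[[274.83561458 150.68567881]]
```

View pics/side1.png

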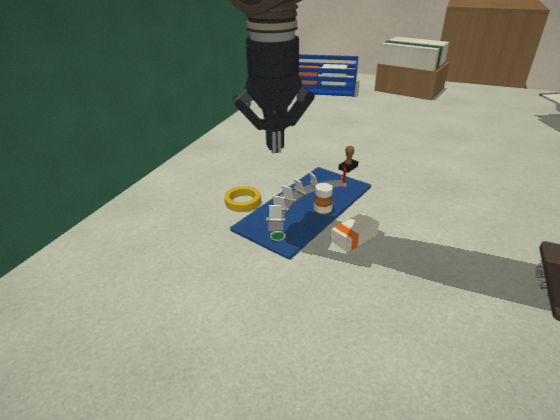

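The shut fingertips sit at about (276,152), within 2 px of the predicted (274.8,150.7), so the 14 mm extent holds when shut. Now I'll go down at the dot.

Call:
move_arm(commands=[0.9,-0.1,0,0,0.9,0,0,0,0.9,0,0,0,0.9,0,0,0,0.7,0,0,0,0.6,0,0,0,0.4,0,0,0,0.4,0,0,0,0.4,0,0,0,0.4,0,0,0,0,0,0,0,0,0,0,0])

```text
time: 5.58
eef_pos: [0.5581, 0.0724, 0.043]
tcp_rot: [-0.229, 0.669, 0.229, 0.669]
contact_force: [-0.5, -0.1, -0.5]
opening: -0.004
```

Run:
```python
from h import *
rep([*arc(-4),.04],-4)
im=ctrl.read_camera("side"); cv2.imwrite("pics/s2.png",cv2.resize(im[80:280,180:420],None,fx=3,fy=3)[:,:,::-1])
print((proj("side",ctrl.get_state()["eef_pos"]-[0,0,.014])-[180,80])*3)
```

```text
t 5.575 eef [0.5581 0.0724 0.043 ] F [-0.49 -0.09 -0.49] open -0.004 q [-0.051  0.297  1.976 -0.     0.868 -0.712]
axes x [ 0. -0. -1.] y [-0.613  0.79  -0.   ] z [0.79  0.613 0.   ]
shift units [ 0.121  0.012 -0.028]
s now -3.7 r 160.7
turn for y->tangent units 35.99898828288148
[[289.23424892 445.71620055]]
```

View pics/s2.png

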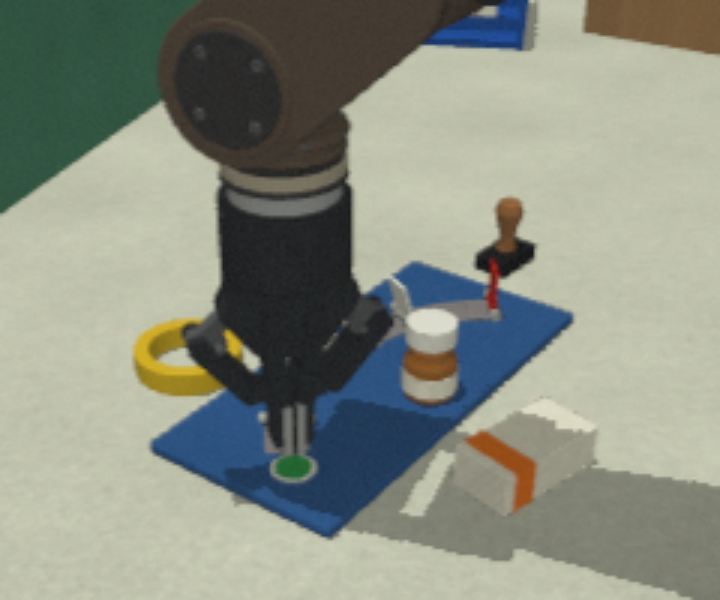

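The fingertips are over the green dot, at about (292,445) in the crop. I'll start the pass at about 64 mm/s with equal arc steps.

Call:
move_arm(commands=[0.12,0,0,0.29,0,-0.32,0,0.57,0,-0.32,0,0.57,0,-0.32,0,0.57,0,-0.32,0,0.57,0,-0.32,0,0.58,0,-0.32,0,0.57,0,-0.32,0,0.57,0,-0.32,0,0.57,0,-0.32,0,0.58,0,0,0,0])

```text
time: 7.0
eef_pos: [0.5883, 0.0068, 0.04]
tcp_rot: [-0.065, 0.704, 0.065, 0.704]
contact_force: [0.4, 0.4, 0.5]
opening: -0.003
```

Run:
```python
from h import *
rep([*arc(68),.04],68)
im=ctrl.read_camera("side"); cv2.imwrite("pics/s3.png",cv2.resize(im[80:280,180:420],None,fx=3,fy=3)[:,:,::-1])
```

```text
t 7.0 eef [0.5883 0.0068 0.04  ] F [0.44 0.42 0.48] open -0.003 q [-0.161  0.35   1.913 -0.     0.878 -0.345]
axes x [ 0.001 -0.    -1.   ] y [-0.183  0.983 -0.001] z [0.983 0.183 0.   ]
shift units [-0.001  0.031 -0.029]
s now 68.8 r 160.7
turn for y->tangent units 35.70109749252241
```

View pics/s3.png

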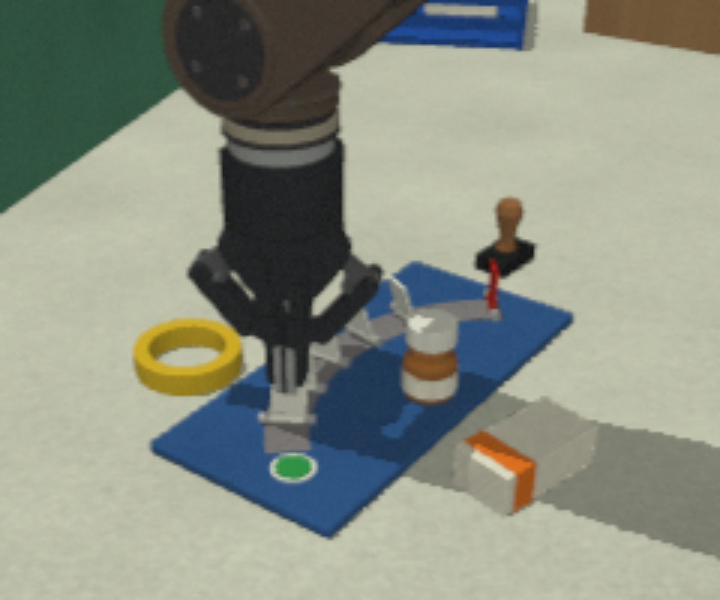

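Tab 1 is down at about (290,405) in the crop, and the fingers track the arc to within 1 mm. Continuing.

Call:
move_arm(commands=[0,-0.32,0,0.57,0,-0.32,0,0.57,0,-0.32,0,0.57,0,-0.32,0,0.58,0,-0.32,0,0.57,0,-0.32,0,0.57,0,-0.32,0,0.57,0,-0.32,0,0.58,0,-0.32,0,0.57,0,-0.32,0,0.57,0,0,0,0])

```text
time: 8.43
eef_pos: [0.5847, -0.0723, 0.0398]
tcp_rot: [0.111, 0.698, -0.111, 0.698]
contact_force: [-0.4, 0.2, 0.1]
opening: -0.003
```

Run:
```python
from h import *
rep([*arc(149),.04],149)
for n in("side","top"):
    im=ctrl.read_camera(n); cv2.imwrite(f"pics/{n}4.png",cv2.resize(im[110:310,190:430],None,fx=3,fy=3)[:,:,::-1])
```

```text
t 8.425 eef [ 0.5847 -0.0723  0.0398] F [-0.37  0.23  0.12] open -0.003 q [-2.950e-01  3.520e-01  1.911e+00 -1.000e-03  8.790e-01  2.000e-02]
axes x [-0. -0. -1.] y [ 0.31   0.951 -0.   ] z [ 0.951 -0.31  -0.   ]
shift units [-0.008 -0.021 -0.02 ]
s now 148.5 r 160.5
turn for y->tangent units 35.78179169984695
```

View pics/side4.png

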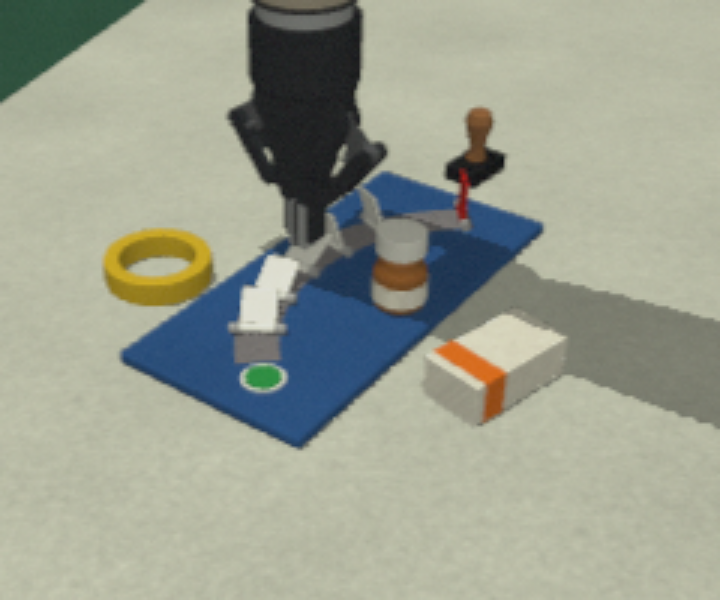

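Tabs 1 and 2 lie flat at about (260,308) and (277,270), the fingers are on tab 3, and the board and jar have not moved. I'll go on to just past tab 5.

Call:
move_arm(commands=[0,-0.32,0,0.57,0,-0.32,0,0.57,0,-0.32,0,0.57,0,-0.32,0,0.58,0,-0.32,0,0.57,0,-0.32,0,0.57,0,-0.32,0,0.57,0,-0.32,0,0.58,0,-0.32,0,0.57,0,-0.32,0,0.57,0,-0.32,0,0.2,0,0,0,0,0,0,0,0])

```text
time: 10.15
eef_pos: [0.5383, -0.145, 0.0397]
tcp_rot: [0.285, 0.647, -0.285, 0.647]
contact_force: [0.1, -0.0, 0.7]
opening: -0.003
```

Run:
```python
from h import *
rep([*arc(236),.04],236)
for n in("side","top"):
    im=ctrl.read_camera(n); cv2.imwrite(f"pics/{n}5.png",cv2.resize(im[110:310,190:430],None,fx=3,fy=3)[:,:,::-1])
```

```text
t 10.15 eef [ 0.5383 -0.145   0.0397] F [ 0.1  -0.02  0.7 ] open -0.003 q [-0.445  0.293  1.989 -0.     0.86   0.385]
axes x [-0.  0. -1.] y [ 0.738  0.675 -0.   ] z [ 0.675 -0.738 -0.   ]
shift units [-0.011 -0.016 -0.011]
s now 235.6 r 160.3
turn for y->tangent units -35.89260672497973
```

View pics/side5.png

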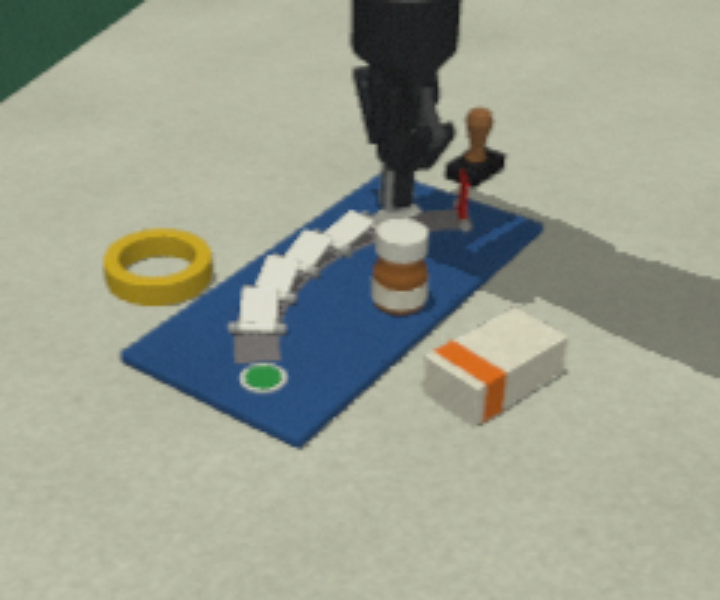

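The fingers are over tab 5 with clear space before the red tab at (463,200). I'll nudge on 3 mm and rise, first staying below the 110 mm limit.

Call:
move_arm(commands=[0,-0.12,0,0,0,0,0,0,-0.3,0,0,0,-0.5,0,0,0,-0.6,0,0,0,-0.6,0,0,0,0,0,0,0])

```text
time: 11.12
eef_pos: [0.5376, -0.1476, 0.0922]
tcp_rot: [0.285, 0.646, -0.285, 0.649]
contact_force: [0.2, 1.0, 0.5]
opening: 0.001
```

Run:
```python
from h import *
rep([*arc(236),.04],236)
im=ctrl.read_camera("side"); cv2.imwrite("pics/side6.png",cv2.resize(im[110:310,190:430],None,fx=3,fy=3)[:,:,::-1])
```

```text
t 11.125 eef [ 0.5376 -0.1476  0.0922] F [0.17 1.01 0.48] open 0.001 q [-0.45   0.207  1.977  0.     0.953  0.38 ]
axes x [ 0.004 -0.002 -1.   ] y [0.738 0.675 0.002] z [ 0.675 -0.738  0.004]
shift units [ 2.088  0.071 -0.077]
s now 237.8 r 161.7
turn for y->tangent units -35.891596900204185
```

View pics/side6.png

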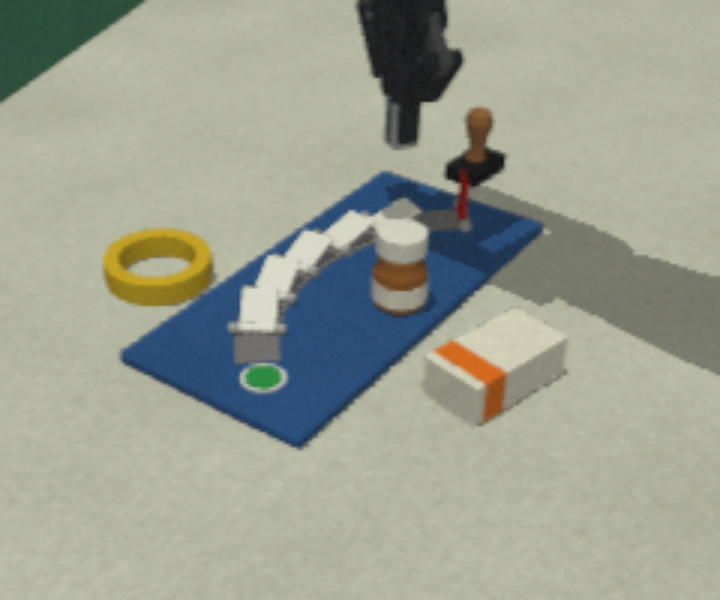

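All five white tabs lie down, tab 5 at about (403,208), and the red tab stands at (463,200). Next I'll rise clear and make the final check.

Call:
move_arm(commands=[-0.7,0,0,0,-0.8,0,0,0,-0.8,0,0,0,-0.8,0,0,0,-0.8,0,0,0,-0.4,0,0,0,0,0,0,0,0,0,0,0])

```text
time: 12.18
eef_pos: [0.5358, -0.1467, 0.1964]
tcp_rot: [0.285, 0.648, -0.285, 0.646]
contact_force: [0.4, -0.8, -0.2]
opening: -0.002
```

Run:
```python
from h import *
a=[np.load("pics/side0.npy"),ctrl.read_camera("side")]
rep([*arc(236),.04])
for im in a:
    h=cv2.cvtColor(im,cv2.COLOR_RGB2HSV);o=[]
    for lo,hi in (((50,120,60),(80,255,255)),((22,150,60),(32,255,255))):
        m=cv2.inRange(h,lo,hi)[150:300,200:400];M=cv2.moments(m,True);o+=[round(M["m10"]/M["m00"],1),round(M["m01"]/M["m00"],1)]
    print("dot, roll px",o)
cv2.imwrite("pics/side7.png",np.hstack([cv2.resize(im[120:270,200:390],None,fx=2.1,fy=2.1) for im in a])[:,:,::-1])
ctrl.sign_off()
```

```text
t 12.225 eef [ 0.5357 -0.1467  0.1962] F [0.17 0.24 0.24] open -0.002 q [-0.45   0.071  1.916 -0.     1.156  0.38 ]
axes x [-0.002  0.001 -1.   ] y [ 0.738  0.675 -0.001] z [ 0.675 -0.738 -0.002]
shift units [6.247 0.113 0.022]
s now 238.7 r 159.8
dot, roll px [77.3, 85.2, 42.3, 48.7]
dot, roll px [77.3, 85.3, 42.2, 48.7]
the job is handed in; nothing more can be done
```

View pics/side7.png

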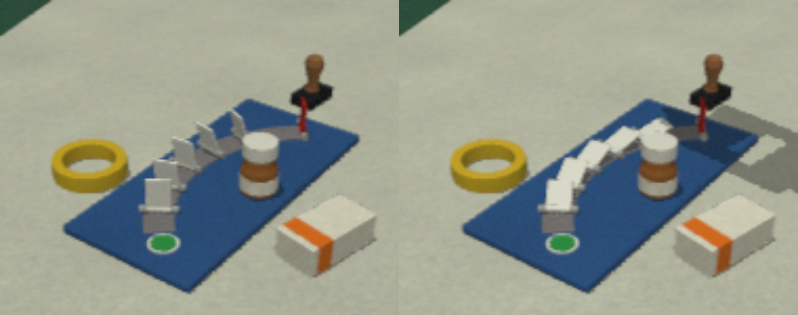

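The job is handed in, and by my last checks it was done as asked. With the gripper shut, I lowered the fingertips at the green dot and ran them along the row in one low pass. Their ends stayed about 26 mm above the desk, and wherever I measured they were within 1 mm of the arc. They rose about 20 mm of arc past tab 5's hinge, 50 mm short of the red tab's.

- **Tabs:** the last side picture shows all five white tabs lying down and the red tab standing. I judged this by eye and did not measure the hinge angles.
- **Board and tape roll:** the green dot and the roll are within 0.1 pixel of where they started.
- **Jar, carton and stamp:** they look unmoved when the before and after pictures are compared.
- **Forces and time:** the wrist force between moves was about 1 N or less. The job took about 12 s of the 45 s allowed.

No check failed or disagreed.

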